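Point out the open reagent bottle, its cap and its tray

ROBOT

A 6-joint arm with a two-finger parallel gripper is mounted at the origin on the work surface. World frame = base frame: x ahead of the robot, y to its left, z up, the work surface at z = 0. Lengths are in m, angles in rad, forces in N, time in s.
With the tool pointing down it reaches from about 0.375 to 0.925 m from the base axis. Payload 5.7 kg.
Tool frame: the origin (TCP) lies at the very end of the fingers, on their centre line; the grasp point (between the pads) lies 19 mm behind it; z points along the fingers, y is the direction in which the jaws open and shut (so a half turn about z gives the same grasp; the last joint's range is limited). The gripper opens to 85 mm and grips with 20 to 120 N. Pads are 22 mm wide; open, the fingers measure 114 mm over their backs; the gripper's body (76 mm by 85 mm) begins 54 mm behind the grasp point. The pads swing forward as they close: fully open they stand 13 mm farther back than shut.
Start: joints at [1.011, 0.359, 1.51, -0, 1.272, -0.115], TCP at [0.258, 0.542, 0.231] pointing down, gripper open.
Joint ranges: [-2.97, 2.97], [-1.01, 2.36], [0.21, 2.38], [-0.96, 4.11], [0.2, 2.71], [-2.98, 2.98]. Speed limits (rad/s): [2.39, 2.39, 3.14, 3.14, 3.14, 3.14].

INTERFACE

Orientations are given as a unit quaternion [w, x, y, z].
In Python, from cell import get_state, read_camera, sign_off, outline_of, spot_point gives the robot as it stands. The module is installed in compiled form; this text tells all that it offers.
- The arm moves only by the tool step_arm, never from a script. Its argument "steps" is text: rows parted by semicolons, each of 7 numbers parted by spaces: the shift along the tool's x, y, z in cm, then the turn, a rotation vector about the tool's x, y, z in degrees, then the finger opening in cm, from 0 to 8.54. In form: tx ty tz rx ry rz gripper; .... A call has 1 to 20 rows; each row is the pose to reach, as a shift and turn from the pose measured when the call began, along the tool's axes at that moment; what a row does not reach only later rows make up. A row lasts 1/8 s, in which the tool goes at most 62.5 mm and 10.7 degrees, less where a joint would pass 70% of its speed; a pose out of reach is approached as far as the arm can. A call with a gripper value outside its range is refused whole. The fingers move at their own pace and stop on an object; "grip_force" is the grip in N (left out, the last holds). Time passes only in rows, so rows that repeat a pose let the fingers close. It gives the time, the measured TCP pose, the force and the opening at its end, in the units of the state.
- get_state(): the state, without advancing time (a new reading comes with each control period).
- read_camera(name): name is "scene" or "top"; returns a dict with "image" (480x640x3 uint8, red, green, blue), "depth" (480x640 float32, m along the optical axis (not along the pixel's ray), 0 where there is no reading), "fov_y" (degrees; the focal length in pixels is half the picture's height over the tangent of half this angle, whatever the lens; pixels are square), "cx", "cy" (the principal point, pixels), "rvec" (rotation vector, rad) and "tvec" (3), from world to camera coordinates, as OpenCV has them. Camera axes: x right, y down, z forward; pixel columns grow to the right and rows downward; lengths in m; the calibration is good to about 2 mm. A picture is of the moment at which its call begins.
- sign_off(): hands the job in, once; it reports no verdict.
Trained networks look in a picture, given as the dict that the camera call returned (one of the last four; its "shot" number tells which), for a name from the list of things; names that differ only in an ending like _2 or _b are one class to them, and where a whole thing is asked for, a point or a joint stands for the part that bears it (a point fixed in the world has none). Each returns a list of dicts, best first, with "p" (0 to 1); they miss things now and then, are a little off and sometimes report something else, mostly with a low value. They report only what shows in the picture. A call takes as long as a camera call. They do not tell look-alikes from the thing itself.
- outline_of(picture, name): "pixels" (480x640 bool, what is visible of it) and "location" ([row, column] in pixels, amid what is visible of it).
- spot_point(picture, name): "location" ([row, column] in pixels: a listed point, or the origin of a listed thing).
The state is a dict: "t": time; "qpos": joint angles; "joint_velocities": joint speeds; "joint_torque": joint torques, N m; "position": TCP position; "tool_rot": TCP orientation; "force": force on the tool from outside, world axes, zero at the start; "torque": the same for the moment, N m; "finger_gap": finger opening in m.
Only numpy, scipy, OpenCV 4.12 (cv2) and the standard library are available. Lean on these libraries where they do the work, as an engineer would, in place of code of your own. Each camera call takes 0.05 s, during which the arm holds its last target.

TASK

Show a colleague how to put away the reagent bottle that was left open, by pointing from above without touching anything: with the fingertips about 2 cm above it, stay for two seconds first over the mouth of the open bottle, then over the top of the widest of the three loose caps, and then over the middle of the floor of the empty tray. Between these, lift the hand well clear, so that on the way you never hover close above another bottle, another loose cap or the tray with the beaker. Finish with the hand raised at least 15 cm above the bench, and everything still standing where it was.

Things in the scene. Friction and masses are not known exactly. Their poses are not given: they have to be found in the camera images.
- open_bottle: the one amber bottle without a cap: round, 80 mm in diameter, sloping shoulder, bare neck 42 mm in diameter, 150 mm tall in all, paper label round the body; stands loose and upright on the bench in a loose row with the two capped ones. Origin: centre of its underside, z up.
- open_bottle_mouth (a point): centre of the open mouth of the bottle without a cap, at the height of its rim (150 mm above the bench)
- capped_bottle_a: an amber bottle of the same kind, closed with a wide blue cap (52 mm in diameter), 156 mm tall with it; loose. Origin: centre of its underside.
- capped_bottle_b: another amber bottle, the same as capped_bottle_a; loose. Origin: centre of its underside.
- wide_cap: the widest of three loose blue screw caps lying open side down on the bench between the robot and the bottles: 52 mm in diameter, 26 mm high. Origin: centre of its underside.
- wide_cap_top (a point): centre of the top of the widest loose cap, 26 mm above the bench
- middle_cap: loose blue cap, 36 mm in diameter, 22 mm high. Origin: centre of its underside.
- small_cap: loose blue cap, 24 mm in diameter, 18 mm high. Origin: centre of its underside.
- empty_tray: shallow grey square tray with nothing in it, fixed to the bench at the left or the right of the bottles and caps: 120 x 120 mm outside, 18 mm high, walls and floor about 4 mm thick. Origin: centre of its underside.
- empty_tray_in (a point): centre of the inner floor of the empty tray, about 4 mm above the bench
- beaker_tray: a tray like the other, fixed at the opposite side, with the beaker standing in it. Origin: centre of its underside.
- beaker: white plastic beaker, 68 mm in diameter, 90 mm tall, standing loose in its tray. Origin: centre of its underside.
- marker: black marker pen lying on the bench near the robot at its left, 16 mm thick and 125 mm long, roughly along x; loose. Origin: middle of its underside.
- tape_roll: roll of pale tape lying flat near the robot at its right: 60 mm in diameter, 38 mm hole, 19 mm high; loose. Origin: centre of its underside.
Mind the look-alikes: they are no part of the job. What is shaped like the empty_tray but turquoise is not meant.

How it is judged:
By the outcome, as a careful person would: the job done as asked, in the order asked, and still so for the second after the job is handed in, with the robot touching nothing.
It also fails if it takes over 58 s, if anything falls off the work surface, if the arm or the gripper's body presses on something with over 40 N, if the wrist force passes 120 N, or if a joint passes its speed limit or range.

## Working session

There is one attempt and no reset: what is moved stays moved. The work goes in short steps, Python scripts to look and compute and a tool call to move; the robot and the scene stay as the last step left them, time stands still between calls to the robot, and variables do not carry over. Pictures are saved under pics/ and viewed, and the job is handed in when it is done.

Besides the shell and the picture viewer there is one more tool, called after "Request:" as a command line: name --argument value ..., lists and objects as JSON in quotes. step_arm: Moves the arm, as the interface text tells. Its arguments: {"type":"object","properties":{"steps":{"type":"string"},"grip_force":{"type":"number"}},"required":["steps"]}

```bash
mkdir -p pics
cat > h.py <<'E'
import numpy as np,cv2
from cell import *
def geom(p):
    f=240/np.tan(np.radians(p["fov_y"])/2); R=cv2.Rodrigues(np.array(p["rvec"],float))[0]; return f,R,np.array(p["tvec"],float)
def cloud(p):
    f,R,t=geom(p); v,u=np.mgrid[0:480,0:640]; d=p["depth"]
    c=np.stack([(u-p["cx"])/f*d,(v-p["cy"])/f*d,d],-1); return (c-t)@R
def at_z(p,rc,z):
    f,R,t=geom(p); ray=R.T@np.array([(rc[1]-p["cx"])/f,(rc[0]-p["cy"])/f,1]); o=-R.T@t
    return o+ray*(z-o[2])/ray[2]
E
python3 - <<'E'
from h import *
for n in["scene","top"]:
    p=read_camera(n); cv2.imwrite(f"pics/{n}1.png",p["image"][...,::-1]); W=cloud(p); print(n,-geom(p)[1].T@geom(p)[2])
    for k in["open_bottle","capped_bottle_a","wide_cap","middle_cap","small_cap","empty_tray","beaker_tray","beaker"]:
        for r in outline_of(p,k)[:4]:
            m=r["pixels"]&(p["depth"]>0); w=W[m]
            if len(w)==0: continue
            top=w[w[:,2]>np.percentile(w[:,2],95)-.006]
            print(k,round(r["p"],2),np.round(r["location"]),len(w),'min',w.min(0).round(3),'max',w.max(0).round(3),'topmid',((top.min(0)+top.max(0))/2).round(3))
    for k,z in[("open_bottle_mouth",.15),("wide_cap_top",.026),("empty_tray_in",.004)]:
        for r in spot_point(p,k)[:3]: print(k,round(r["p"],2),np.round(r["location"]),at_z(p,r["location"],z).round(3))
print(get_state())
E
```

```text
scene [ 1.09855024 -0.70637502  0.77925409]
open_bottle 0.93 [315. 346.] 2246 min [ 0.556 -0.214 -0.001] max [ 0.708 -0.047  0.154] topmid [ 0.667 -0.172  0.148]
capped_bottle_a 0.93 [245. 427.] 1803 min [ 0.548  0.099 -0.   ] max [0.703 0.294 0.16 ] topmid [0.666 0.141 0.156]
capped_bottle_a 0.58 [266. 386.] 2115 min [ 0.491 -0.044 -0.004] max [0.68  0.213 0.16 ] topmid [ 0.639 -0.003  0.156]
wide_cap 0.67 [315. 346.] 2211 min [ 0.535 -0.214 -0.002] max [ 0.708 -0.034  0.154] topmid [ 0.666 -0.172  0.148]
wide_cap 0.6 [233. 350.] 287 min [ 0.422  0.083 -0.001] max [0.473 0.156 0.031] topmid [0.448 0.11  0.027]
wide_cap 0.34 [283. 232.] 354 min [ 0.315 -0.265 -0.001] max [ 0.374 -0.208  0.025] topmid [ 0.344 -0.237  0.021]
middle_cap 0.67 [257. 335.] 186 min [ 0.458 -0.026 -0.001] max [0.504 0.032 0.026] topmid [ 0.485 -0.006  0.023]
middle_cap 0.45 [346. 236.] 2866 min [ 0.433 -0.421  0.   ] max [ 0.581 -0.286  0.022] topmid [ 0.514 -0.353  0.018]
small_cap 0.53 [284. 289.] 103 min [ 0.456 -0.168  0.002] max [ 0.482 -0.143  0.022] topmid [ 0.468 -0.156  0.018]
empty_tray 0.83 [345. 
[... 2732 characters left out ...]
.526 -0.536  0.004]
{'t': 1.2, 'qpos': array([ 1.01092099e+00,  3.58765391e-01,  1.51041478e+00,  3.50532894e-05,
        1.27249211e+00, -1.15105320e-01]), 'joint_velocities': array([-0.00028508,  0.00081075,  0.00124275, -0.00078756, -0.00090844,
       -0.00101361]), 'joint_torque': array([-2.47739961e-03, -5.27610612e+01, -2.79046851e+01, -3.59345640e-04,
        1.70270494e-03,  2.00841856e-05]), 'position': array([0.25813045, 0.54159753, 0.23128177]), 'tool_rot': array([-2.89892251e-05,  2.20561547e-01,  9.75373058e-01, -3.20171084e-05]), 'force': array([-0.20259738,  0.09622606, -0.22729129]), 'torque': array([-0.04436535,  0.00364765, -0.01971799]), 'finger_gap': 0.08539522239648181}
```

View pics/scene1.png

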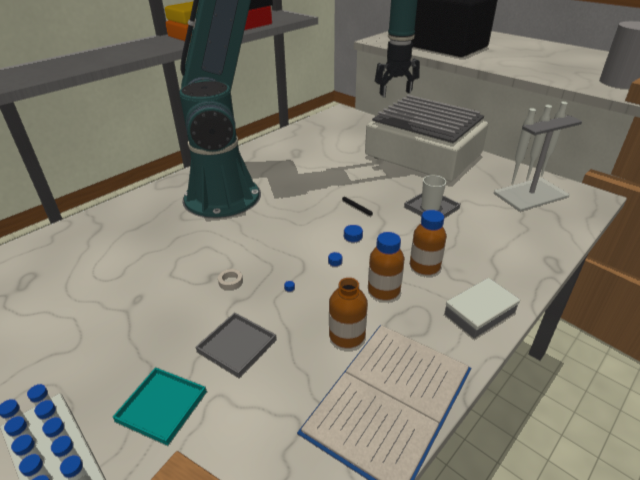

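View pics/top1.png

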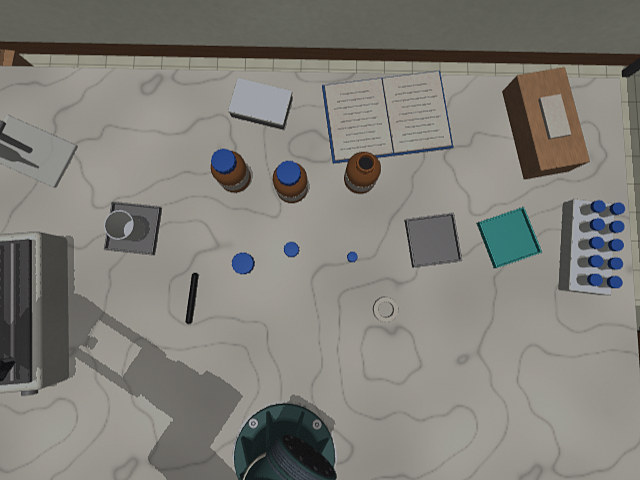

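The pictures show:
- **Open bottle:** mouth at top-view pixel (row 161, column 367), right of the two capped bottles.
- **Widest cap:** at (263, 243).
- **Grey empty tray:** at (240, 433). The turquoise look-alike is next to it at (237, 509).

The targets in world coordinates are the bottle mouth (0.665, -0.172), the cap (0.446, 0.112) and the tray (0.513, -0.354). I'll rise first, shut the fingers and travel high.

Request:
step_arm --steps "0 0 -3 0 0 0 0; 0 0 -8 0 0 0 0; 0 0 -12 0 0 0 0; -2 -1.4 -12 0 0 0 0; -6 -4.2 -12 0 0 0 0; -10 -7 -12 0 0 0 0; -14 -9.8 -12 0 0 0 0; -18 -12.6 -12 0 0 0 0; -22 -15.4 -12 0 0 0 0; -26 -18.2 -12 0 0 0 0; -30 -21 -12 0 0 0 0; -34 -23.8 -12 0 0 0 0; -38 -26.6 -12 0 0 0 0; -42 -29.4 -12 0 0 0 0; -46 -32.2 -12 0 0 0 0; -50 -35 -12 0 0 0 0; -55 -38.5 -12 0 0 0 0; -60 -42 -12 0 0 0 0; -64 -44.8 -12 0 0 0 0; -67.4 -46.9 -12 0 0 0 0"

```text
t: 3.7
position: [0.6644, -0.1744, 0.3496]
tool_rot: [-0.001, 0.221, 0.975, -0.0]
force: [-0.1, 0.3, -0.2]
finger_gap: -0.0002
```

Request:
step_arm --steps "0 0.2 2 0 0 0 0; 0 0.2 5 0 0 0 0; 0 0.2 8 0 0 0 0; 0 0.2 11 0 0 0 0; 0 0.2 13.5 0 0 0 0; 0 0.2 15.5 0 0 0 0; 0 0.2 17 0 0 0 0; 0 0.2 17.8 0 0 0 0; 0 0.2 17.8 0 0 0 0; 0 0.2 17.8 0 0 0 0; 0 0.2 17.8 0 0 0 0"

```text
t: 5.08
position: [0.6654, -0.1727, 0.1725]
tool_rot: [-0.0, 0.221, 0.975, -0.0]
force: [-0.2, 0.6, 0.3]
finger_gap: -0.0003
```

Run:
```python
from h import *
a=read_camera("scene");b=read_camera("top")
cv2.imwrite("pics/b2.png",np.hstack([cv2.resize(a["image"][200:380,250:450],(400,360)),cv2.resize(b["image"][80:240,280:480],(400,360))])[...,::-1])
print(get_state()["position"])
```

```text
[ 0.66515665 -0.17261966  0.17230254]
```

View pics/b2.png

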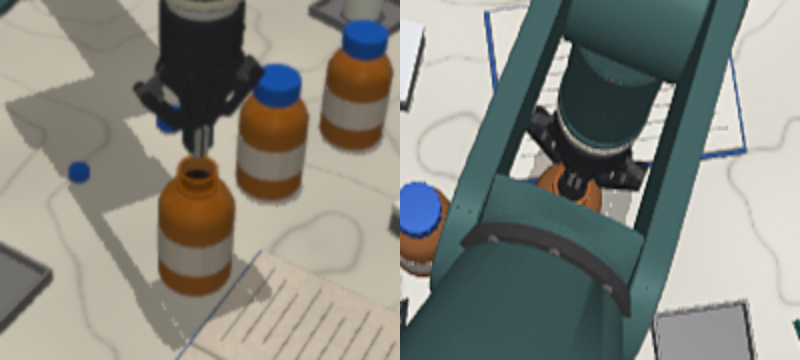

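The shut fingertips are centred about 2 cm above the open mouth (around pixel (175, 200) in the left crop). Next I hold there, then lift.

Request:
step_arm --steps "0 0 0.2 0 0 0 0; 0 0 0.2 0 0 0 0; 0 0 0.2 0 0 0 0; 0 0 0.2 0 0 0 0; 0 0 0.2 0 0 0 0; 0 0 0.2 0 0 0 0; 0 0 0.2 0 0 0 0; 0 0 0.2 0 0 0 0; 0 0 0.2 0 0 0 0; 0 0 0.2 0 0 0 0; 0 0 0.2 0 0 0 0; 0 0 0.2 0 0 0 0; 0 0 0.2 0 0 0 0; 0 0 0.2 0 0 0 0; 0 0 0.2 0 0 0 0; 0 0 0.2 0 0 0 0; 0 0 0.2 0 0 0 0; 0 0 0.2 0 0 0 0; 0 0 0.2 0 0 0 0; 0 0 0.2 0 0 0 0"

```text
t: 7.68
position: [0.6652, -0.1726, 0.1703]
tool_rot: [-0.001, 0.221, 0.975, -0.0]
force: [0.0, 0.9, 0.4]
finger_gap: 0.0001
```

Request:
step_arm --steps "0 0 -2 0 0 0 0; 0 0 -6 0 0 0 0; 0 0 -11 0 0 0 0; 0 0 -15 0 0 0 0; 0 0 -18 0 0 0 0; 0 0 -18 0 0 0 0; 3 1.5 -18 0 0 0 0; 7 3.6 -18 0 0 0 0; 11 5.6 -18 0 0 0 0; 15 7.6 -18 0 0 0 0; 19 9.7 -18 0 0 0 0; 23 11.7 -18 0 0 0 0; 27 13.7 -18 0 0 0 0; 30 15.3 -18 0 0 0 0; 32 16.3 -18 0 0 0 0; 32 16.3 -18 0 0 0 0; 32 16.3 -18 0 0 0 0"

```text
t: 9.8
position: [0.4472, 0.1121, 0.3499]
tool_rot: [-0.001, 0.221, 0.975, -0.001]
force: [-0.5, -0.1, 0.2]
finger_gap: -0.0
```

Request:
step_arm --steps "0 0 3 0 0 0 0; 0 0 7 0 0 0 0; 0 0 11 0 0 0 0; 0 0 15 0 0 0 0; 0 0 19 0 0 0 0; 0 0 22 0 0 0 0; 0 0 25 0 0 0 0; 0 0 27 0 0 0 0; 0 0 28.5 0 0 0 0; 0 0 29.5 0 0 0 0; 0 0 30 0 0 0 0; 0 0 30 0 0 0 0; 0 0 30 0 0 0 0"

```text
t: 11.42
position: [0.447, 0.112, 0.0503]
tool_rot: [-0.0, 0.221, 0.975, -0.0]
force: [-0.2, -0.3, 0.1]
finger_gap: 0.0
```

Run:
```python
from h import *
a=read_camera("scene");b=read_camera("top")
cv2.imwrite("pics/c3.png",np.hstack([cv2.resize(a["image"][150:330,250:450],(400,360)),cv2.resize(b["image"][180:340,150:350],(400,360))])[...,::-1])
print(get_state()["position"])
```

```text
[0.44698239 0.11202354 0.05033962]
```

View pics/c3.png

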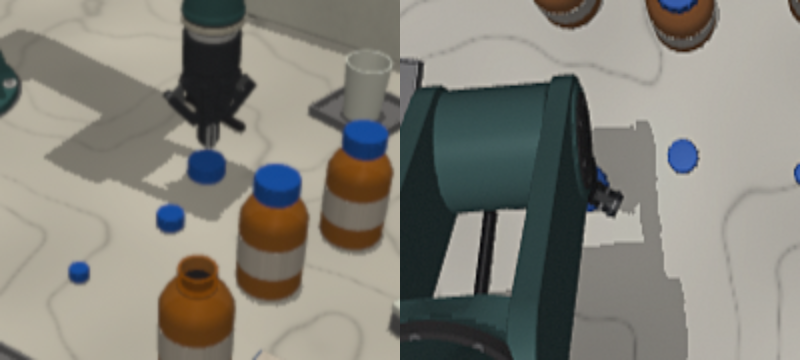

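The fingertips are just above the centre of the widest cap (left crop, around pixel (150, 207)). I'll go 4 mm lower and hold.

Request:
step_arm --steps "0 0 0.4 0 0 0 0; 0 0 0.4 0 0 0 0; 0 0 0.4 0 0 0 0; 0 0 0.4 0 0 0 0; 0 0 0.4 0 0 0 0; 0 0 0.4 0 0 0 0; 0 0 0.4 0 0 0 0; 0 0 0.4 0 0 0 0; 0 0 0.4 0 0 0 0; 0 0 0.4 0 0 0 0; 0 0 0.4 0 0 0 0; 0 0 0.4 0 0 0 0; 0 0 0.4 0 0 0 0; 0 0 0.4 0 0 0 0; 0 0 0.4 0 0 0 0; 0 0 0.4 0 0 0 0; 0 0 0.4 0 0 0 0; 0 0 0.4 0 0 0 0; 0 0 0.4 0 0 0 0; 0 0 0.4 0 0 0 0"

```text
t: 14.02
position: [0.447, 0.112, 0.0464]
tool_rot: [-0.0, 0.221, 0.975, -0.0]
force: [0.1, 0.1, 0.7]
finger_gap: -0.0
```

Request:
step_arm --steps "0 0 -2 0 0 0 0; 0 0 -6 0 0 0 0; 0 0 -11 0 0 0 0; 0 0 -16 0 0 0 0; 0 0 -21 0 0 0 0; 0 0 -26 0 0 0 0; 0 0 -29 0 0 0 0; 0 0 -30 0 0 0 0; 0 0 -30 0 0 0 0"

```text
t: 15.15
position: [0.4471, 0.1122, 0.3459]
tool_rot: [-0.0, 0.221, 0.975, -0.0]
force: [0.4, -0.9, -0.5]
finger_gap: -0.0001
```

Request:
step_arm --steps "-1 -1.5 0 0 0 0 0; -3 -4.5 0 0 0 0 0; -5 -7.5 0 0 0 0 0; -7.5 -11.3 0 0 0 0 0; -10 -15.1 0 0 0 0 0; -12.5 -18.9 0 0 0 0 0; -15 -22.6 0 0 0 0 0; -17.5 -26.4 0 0 0 0 0; -20 -30.2 0 0 0 0 0; -22 -33.2 0 0 0 0 0; -24 -36.2 0 0 0 0 0; -25.3 -38.2 0 0 0 0 0; -25.9 -39.2 0 0 0 0 0; -25.9 -39.2 0 0 0 0 0; -25.9 -39.2 0 0 0 0 0"

```text
t: 17.02
position: [0.5116, -0.3521, 0.3461]
tool_rot: [-0.001, 0.221, 0.975, -0.0]
force: [0.1, -0.8, 0.1]
finger_gap: -0.0
```

Request:
step_arm --steps "0 0 3 0 0 0 0; 0 0 7 0 0 0 0; 0 0 11 0 0 0 0; 0 0 15 0 0 0 0; 0 0 19 0 0 0 0; 0 0 22 0 0 0 0; 0 0 25 0 0 0 0; 0 0 27 0 0 0 0; 0 0 29 0 0 0 0; 0 0 30.5 0 0 0 0; 0 0 31.5 0 0 0 0; 0 0 31.5 0 0 0 0; 0 0 31.5 0 0 0 0"

```text
t: 18.65
position: [0.5116, -0.3523, 0.0317]
tool_rot: [-0.0, 0.221, 0.975, -0.0]
force: [0.1, 1.1, 0.5]
finger_gap: 0.0003
```

Run:
```python
from h import *
a=read_camera("scene");b=read_camera("top")
cv2.imwrite("pics/d4.png",np.hstack([cv2.resize(a["image"][240:420,130:330],(400,360)),cv2.resize(b["image"][160:320,350:550],(400,360))])[...,::-1])
print(get_state()["position"])
```

```text
[ 0.51164124 -0.35242243  0.03185264]
```

View pics/d4.png

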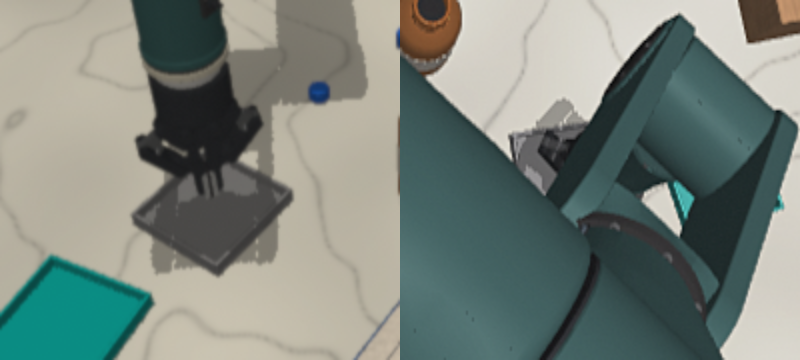

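The fingertips are inside the grey tray's outline, over its middle allowing for their height (left crop, around pixel (193, 208)). I'll lower 8 mm, hold, then lift.

Request:
step_arm --steps "0 0 0.4 0 0 0 0; 0 0 0.8 0 0 0 0; 0 0 0.8 0 0 0 0; 0 0 0.8 0 0 0 0; 0 0 0.8 0 0 0 0; 0 0 0.8 0 0 0 0; 0 0 0.8 0 0 0 0; 0 0 0.8 0 0 0 0; 0 0 0.8 0 0 0 0; 0 0 0.8 0 0 0 0; 0 0 0.8 0 0 0 0; 0 0 0.8 0 0 0 0; 0 0 0.8 0 0 0 0; 0 0 0.8 0 0 0 0; 0 0 0.8 0 0 0 0; 0 0 0.8 0 0 0 0; 0 0 0.8 0 0 0 0; 0 0 0.8 0 0 0 0; 0 0 0.8 0 0 0 0; 0 0 0.8 0 0 0 0"

```text
t: 21.25
position: [0.5116, -0.3524, 0.0239]
tool_rot: [-0.0, 0.221, 0.975, -0.0]
force: [-0.4, -0.7, 0.4]
finger_gap: -0.0001
```

Request:
step_arm --steps "0 0 0 0 0 0 0; 0 0 0 0 0 0 0; 0 0 -2 0 0 0 0; 0 0 -6 0 0 0 0; 0 0 -11 0 0 0 0; 0 0 -16 0 0 0 0; 0 0 -21 0 0 0 0; 0 0 -26 0 0 0 0; 0 0 -29 0 0 0 0; 0 0 -30 0 0 0 0; 0 0 -30 0 0 0 0; 0 0 -30 0 0 0 0"

```text
t: 22.75
position: [0.5109, -0.3516, 0.3218]
tool_rot: [-0.002, 0.221, 0.975, 0.0]
force: [0.9, 0.6, 0.6]
finger_gap: 0.0001
```

Run:
```python
from h import *
a=read_camera("scene")
cv2.imwrite("pics/e5.png",a["image"][...,::-1])
s=get_state();print(s["position"],s["force"],s["t"])
o=cv2.imread("pics/scene1.png"); d=np.abs(o.astype(int)-a["image"][...,::-1]).sum(2)
for n,(r,c) in dict(bottle=(320,348),wide=(233,353),mid=(259,335),small=(286,289),A=(245,428),B=(268,386),beaker=(190,433)).items(): print(n,d[r-8:r+8,c-8:c+8].mean())
```

```text
[ 0.51097141 -0.35158426  0.32175799] [0.68627059 0.20481237 0.67344362] 22.8
bottle 9.2421875
wide 10.3828125
mid 13.59375
small 16.57421875
A 8.71484375
B 8.546875
beaker 15.73828125
```

View pics/e5.png

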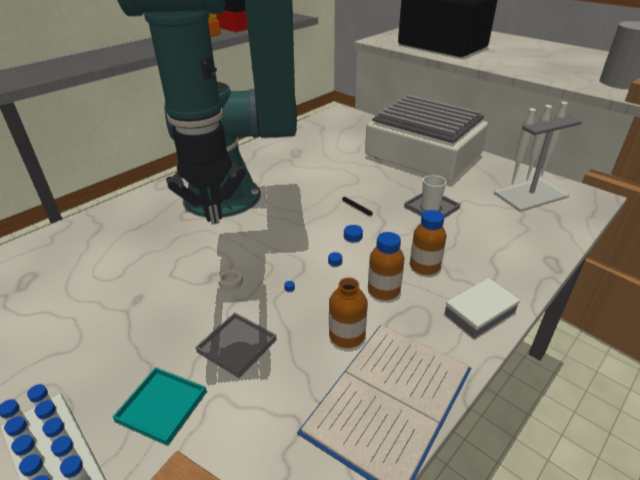

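Everything stands at the same pixels as before, for example the open bottle at (315, 347) and the wide cap at (233, 353). The hand is raised and touching nothing.

```bash
python3 -c "
from cell import *
print(sign_off())"
```

```text
the job is handed in; nothing more can be done
None
```

I pointed, with the fingers shut, over the three places in the order asked, and handed the job in at about 22.8 s. Each stop lasted at least 2 s:

| Stop | Fingertip position (m) | Height above target |
|---|---|---|
| Mouth of the open bottle | (0.665, -0.173, 0.170) | about 2.0 cm |
| Top of the widest loose cap | (0.447, 0.112, 0.046) | about 2.0 cm |
| Floor of the grey empty tray | (0.512, -0.352, 0.024) | about 2.0 cm |

Between stops the hand travelled about 35 cm above the bench. It finished at 32 cm.

**Last checks:** the wrist force read about 1 N or less after every move. The last picture shows every object standing where it was. No check failed. The two cameras disagreed by up to about 5 mm on the target positions, so I used values in between.

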